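# Set the length stop and push the bar up to it

## Robot

A 6-joint arm with a two-finger parallel gripper is mounted at the origin on the work surface. World frame = base frame: x ahead of the robot, y to its left, z up, the work surface at z = 0. Lengths are in m, angles in degrees, forces in N, time in s.
With the tool pointing down it reaches from about 0.4 to 0.825 m from the base axis. Payload 7 kg.
Tool frame: the origin (TCP) lies at the centre of the arm's flange, where the gripper is bolted on; the fingertips stand 178 mm ahead of it and the grasp point (between the pads) lies 159 mm ahead of it (tip_reach is the distance from the TCP to the fingertips, in m); z points along the fingers, y is the line along which they close (so a half turn about z gives the same grasp; the last joint's range is limited). The gripper opens to 88 mm and grips with 3 to 60 N. Pads are 19 mm wide; open, the fingers measure 130 mm over their backs; the gripper's body (78 mm by 193 mm) begins 47 mm behind the grasp point.
Start: joints at [-51.79, 20.546, 0.682, 0, -70.136, -16.507], TCP at [0.25, -0.627, 0.405] pointing down, gripper open.
Joint ranges: [-176.03, 176.03], [-82.01, 121.73], [-58.28, 71.71], [-173.87, 95.51], [-174.79, -0.11], [-173.66, 173.66]. Speed limits (degrees/s): [136.94, 136.94, 172.46, 180, 180, 180].

## Interface

Orientations are given as [roll, pitch, yaw] about the fixed x, y, z axes, in that order (R = Rz(yaw) Ry(pitch) Rx(roll)).
In Python, from plant import * gives the robot as it stands.
- The arm moves only by the shell command python3 -m handwheel 'ROWS'. ROWS is JSON, a list of rows, each a list of 7 numbers: the opening, from -1 (shut) to 1 (fully open), then the shift along the tool's x, y, z as a fraction of full scale, then the turn, a rotation vector about the tool's x, y, z as a fraction of full scale. A call has 1 to 5 rows; each row shifts and turns the commanded pose from where the row before left it, along the tool's axes as they then stand; what a row does not reach is not made up. Full scale, the value 1, is 0.025 m for a shift and 6 degrees for a turn. A row lasts 1/8 s, in which the tool goes at most 62.5 mm and 10.7 degrees, less where a joint would pass 70% of its speed; a pose out of reach is approached as far as the arm can. A call with a number of a shift or a turn outside -1 to 1 is refused whole. A call with a gripper value outside its range is refused whole. The fingers move at their own pace and stop on an object; the grip force is fixed at half the most. Time passes only in rows, so rows that do not move let the fingers close. It gives the time, the measured TCP pose, the force, the opening and the grip force at its end, in the units of the state.
- get_obs(): the state, without advancing time (a new reading comes with each control period).
- snapshot(name): name is "side" or "top"; returns a dict with "color" (480x640x3 uint8, red, green, blue), "fx", "fy", "cx", "cy" (pixels), "R" (3x3) and "t" (3): a world point X has camera coordinates R X + t. Camera axes: x right, y down, z forward; pixel columns grow to the right and rows downward; lengths in m; the calibration is good to about 2 mm. A picture is of the moment at which its call begins. There is no depth.
- close_job(): hands the job in; it is judged then, once.
The state is a dict: "clock": time; "joint_pos": joint angles; "qvel": joint speeds; "tau": joint torques, N m; "tool_pos": TCP position; "orientation": TCP orientation; "force": force on the tool from outside, world axes, zero at the start; "moment": the same for the moment, N m; "opening": finger opening in m; "gripper_force": force on a finger pad.
Only numpy, scipy, OpenCV 4.12 (cv2) and the standard library are available. Lean on these libraries where they do the work, as an engineer would, in place of code of your own. Each camera call takes 0.05 s, during which the arm holds its last target. There are 200 camera calls.

## Task

Get the bar ready for trimming: push the stop along its notched rail, towards the bar, until its pin drops into the middle one of the three notches, and then push the round wooden bar along the trough until its end meets the stop, without knocking the stop out of its notch. Use the fingertips only: do not grip or lift the bar or the stop, and leave everything else where it is.

Things in the scene. Friction and masses are not known exactly. Their poses are not given: they have to be found in the camera images.
- jig: Stop jig, fixed; place and yaw vary. Origin on the table under the middle of the trough; x across, y along trough and rail, z up. Wooden board x -110..90, y -210..210, 20 mm thick. Aluminium rail 22 mm wide at x = 58, top z 45, y -40..205, with three V notches across its top (20 mm wide, 8 deep) at y = 20, 65, 110. Saw-guide posts beside the trough at x = -36 and 36, y = -45, tops at z 42 mm.
- notch_mid (a point): Centre of the middle notch, level with the rail's top (jig x 58, y 65, z 45 mm); axes as the jig's.
- stop: Length stop on the rail, 1.5 N drag, slides along jig y only. Origin on the rail's top under its grey block; axes as the jig's. Block 34 (x) x 36 (y) mm, 2 to 38 mm above the rail's top; steel plate 8 mm thick (y -4..4) from it across the trough to x = -83, 2 to 35 mm above the rail's top. Starts at jig y 90..170 (maybe in the outer notch): push it to jig -y. Rail end at jig y -15 mm.
- pin (a joint): Drop in m of the stop's sprung pin: under 0.001 riding on the rail's top, 0.006 in a notch. It drops by itself into every notch it meets, drawing the stop to the centre from some 8 mm away; to push the stop out of a notch takes about 10 to 13 N. Its black knob, 16 mm across, 46 to 58 mm above the rail's top when up, sits mid-block and is seen to drop; no need to touch it.
- stop_face (a point): On the stop plate's face that looks to the bar (jig -y), on the line of the bar's axis; axes as the jig's. The plate's back is 8 mm, the block's back 22 mm farther towards jig +y.
- bar: Round wooden bar, 44 mm in diameter, 140 mm long, 80 to 170 g, loose in the V-trough along jig y; 1 to 2 N push it along. Origin in its middle, on its axis, 53 mm above the table; its y axis points along the bar to the stop. It may roll about y.
- bar_end (a point): Centre of the bar's flat end that faces the stop (70 mm from its middle).
- bar_tail (a point): Centre of the bar's flat end away from the stop (70 mm from its middle), the one to push on. It starts between jig y -190 and -150 mm.
- offcut: Bystander: wooden off-cut 30 x 45 x 22 mm, lying loose on the jig board beside the trough. Origin at the centre of its underside. Leave it.
- small_jar: Bystander: small glass jar, 38 mm across, 48 mm tall, standing loose on the jig board beside the trough. Origin at the centre of its underside. Leave it.
- grey_jar: Bystander: grey jar, 72 mm across, 130 mm tall, left of the jig. Origin at the centre of its underside. Leave it.
- dark_jar: Bystander: brown glass jar, 64 mm across, 100 mm tall, left of the jig. Origin at the centre of its underside. Leave it.
- bottle: Bystander: white plastic bottle, 66 mm across, 145 mm tall, right of the jig. Origin at the centre of its underside. Leave it.
- tape: Bystander: roll of tape lying flat, 100 mm across, 24 mm tall, right of the jig. Origin at the centre of its underside. Leave it.
- funnel: Bystander: white funnel standing mouth down, 100 mm across, 115 mm tall, beyond the jig. Origin at the centre of its underside. Leave it.
- measure: Bystander: tape measure case 75 x 45 x 68 mm, beyond the jig. Origin at the centre of its underside. Leave it.
- trough (a point): Point in the middle of the trough (jig x 0, y 0) on the line of the bar's axis, 53 mm above the table; axes as the jig's. The steel V-trough has 45 degree walls, wall tops at z 42 mm and x = -23 and 23, and runs from jig y -175 to 200 mm.
Not all that is in view belongs to the job. Of the things that look like the bar, the middle-sized one is meant.

How it is judged (in metres and radians):
On the way, in this order (a step that is already met when the one before it is completed fails the run):
1. the stop's pin has dropped into the middle notch, with the bar still at least 15 mm short of the stop (y of stop in the frame of notch_mid between -0.003 and 0.003 m and value of joint pin above 0.004 m and y of bar_end in the frame of stop_face below -0.015 m), for 0.2 s.
2. the bar's end has met the stop, which is still in the middle notch (y of stop in the frame of notch_mid between -0.003 and 0.003 m and value of joint pin above 0.004 m and y of bar_end in the frame of stop_face above -0.003 m), for 0.1 s.
At the end, for the whole second after the job is handed in: The stop stands within 3 mm of the middle notch's centre with its pin dropped (more than 4 mm); the bar's end is within 3 mm of the stop's face; the bar lies in the trough (its middle within 5 mm of the trough's line sideways and in height); bar and stop are at rest (under 10 mm/s) (all of step 2 and x of bar in the frame of trough between -0.005 and 0.005 m and z of bar in the frame of trough between -0.005 and 0.005 m and linear speed of each of bar, stop below 0.01 m/s); the robot touches nothing.
It fails at once if the bar is lifted out of the trough (its middle rises more than 10 mm) (z of bar in the frame of jig above 0.063 m).
It fails at once if the bar is gripped (it lies between the finger pads and they press on it with more than 15 N) (x of the grasp point in the frame of trough between -0.015 and 0.015 m and z of the grasp point in the frame of trough between -0.02 and 0.024 m and y of the grasp point in the frame of bar between -0.066 and 0.066 m and contact force between the fingers and bar above 15 N).
It fails at once if the stop is gripped (its block, knob or plate lies between the finger pads and they press on it with more than 15 N) (((x of the grasp point in the frame of stop between -0.014 and 0.014 m and y of the grasp point in the frame of stop between -0.015 and 0.015 m) or (x of the grasp point in the frame of stop between -0.083 and -0.014 m and y of the grasp point in the frame of stop between -0.005 and 0.005 m)) and z of the grasp point in the frame of stop below 0.06 m and contact force between the fingers and stop above 15 N).
It fails at once if a bystander is disturbed (moved more than 25 mm) (distance of any of offcut, small_jar, grey_jar, dark_jar, bottle, tape, funnel, measure from where it was at the start of the episode above 0.025 m).
It also fails if it takes over 48 s, if anything falls off the work surface, if the arm or the gripper's body presses on something with over 40 N, if the wrist force passes 120 N, or if a joint passes its speed limit or range.

## Working session

There is one attempt and no reset: what is moved stays moved. The work goes in short steps, Python scripts to look and compute and a shell command to move; the robot and the scene stay as the last step left them, time stands still between calls to the robot, and variables do not carry over. Pictures are saved under pics/ and viewed, at most 10 in all, crops included, and the job is handed in when it is done.

```bash
mkdir -p pics; ls
python3 - <<'E'
from plant import *
import cv2,pickle
o=get_obs(); print({k:o[k] for k in('clock','tool_pos','orientation','force','opening')})
for n in('top','side'):
    s=snapshot(n); cv2.imwrite(f'pics/{n}0.png',s['color'][:,:,::-1]); pickle.dump(s,open(f'{n}0.pkl','wb'))
    print(n,s['fx'],s['cx'],s['cy'],s['R'],s['t'])
E
```

```text
pics
{'clock': 0.0, 'tool_pos': array([ 0.24953799, -0.62696015,  0.40372294]), 'orientation': array([ 1.79903864e+02, -8.65034501e-03, -1.58300617e+02]), 'force': array([-0.04356333, -0.08738634,  0.43802361]), 'opening': 0.08802040863769932}
top 481.47640748772056 321.45388914152 243.38240502002301 [[ 0.00779416 -0.99979311  0.01878784]
 [-0.9937923  -0.00982981 -0.11081627]
 [ 0.11097802 -0.01780749 -0.99366331]] [-0.01420931  0.48913997  1.07226181]
side 617.4116553883591 323.88702439073757 250.54881174895226 [[-0.88305837 -0.46913815  0.01083125]
 [-0.26498666  0.47946926 -0.83659506]
 [ 0.38728541 -0.74163241 -0.54771469]] [0.45476501 0.179682   1.40600312]
```

View pics/top0.png

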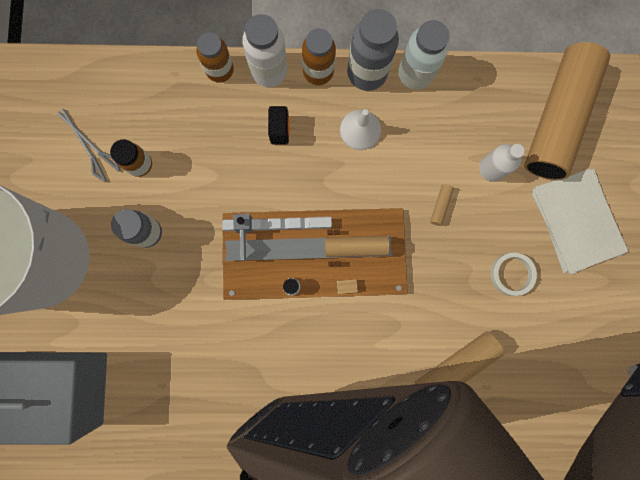

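View pics/side0.png

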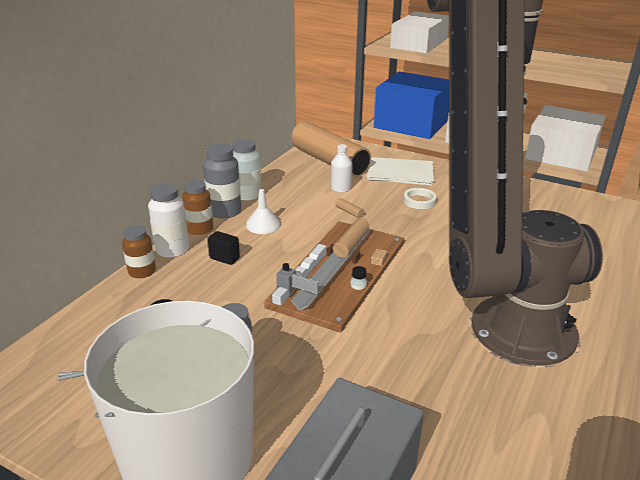

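Candidates for the bar are the wooden cylinder in the trough (top 360,246), the small dowel (442,205), the roll half under the arm (465,362) and the big tube (570,110). I choose the one in the trough. The stop's knob is at (241,220).

```bash
cat > h.py <<'E'
import numpy as np,cv2,pickle
def ray(s,u,v,z):
    d=s['R'].T@np.array([(u-s['cx'])/s['fx'],(v-s['cy'])/s['fy'],1.]); c=-s['R'].T@s['t']
    return c+d*(z-c[2])/d[2]
def px(s,X):
    p=s['R']@np.array(X)+s['t']; return np.array([s['fx']*p[0]/p[2]+s['cx'],s['fy']*p[1]/p[2]+s['cy']])
E
python3 - <<'E'
from h import *
s=pickle.load(open('top0.pkl','rb')); im=s['color'][:,:,::-1].copy()
hsv=cv2.cvtColor(im,cv2.COLOR_BGR2HSV)
for p in[(300,275),(300,350),(375,215),(360,246),(241,220)]: print(p,hsv[p[1],p[0]])
m=((hsv[:,:,0]<15)&(hsv[:,:,1]>140)&(hsv[:,:,2]>60)).astype(np.uint8)
m[:190]=0;m[320:]=0;m[:,:200]=0;m[:,430:]=0
m=cv2.morphologyEx(m,cv2.MORPH_CLOSE,np.ones((5,5)))
m=cv2.morphologyEx(m,cv2.MORPH_OPEN,np.ones((5,5)))
c=np.vstack([k for k in cv2.findContours(m,0,2)[0] if cv2.contourArea(k)>100])
W=np.array([ray(s,u,v,.02)[:2] for u,v in c[:,0]]).astype(np.float32)
r=cv2.minAreaRect(W); print(r); print(cv2.boxPoints(r))
crop=cv2.resize(im[195:315,210:420],None,fx=3.8,fy=3.8,interpolation=cv2.INTER_CUBIC); cv2.imwrite('pics/crop1.png',crop)
E
```

```text
(300, 275) [ 15 161 158]
(300, 350) [ 17  98 184]
(375, 215) [ 15 160 140]
(360, 246) [ 18 117 172]
(241, 220) [60 15 35]
((0.4676627814769745, 0.006653636693954468), (0.1972159892320633, 0.4174514412879944), 2.2112483978271484)
[[ 0.36107475  0.21141925]
 [ 0.3771817  -0.20572135]
 [ 0.5742508  -0.19811198]
 [ 0.55814385  0.21902862]]
```

View pics/crop1.png

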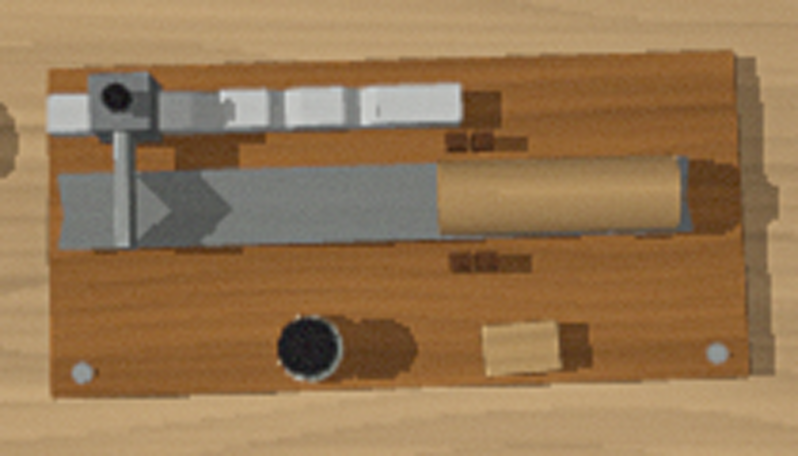

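Run:
```python
from h import *
s=pickle.load(open('top0.pkl','rb'));q=pickle.load(open('side0.pkl','rb'))
a=np.radians(2.2);R=np.array([[np.cos(a),-np.sin(a)],[np.sin(a),np.cos(a)]]);o=np.array([.4677,.0067])+R@[.01,0]
J=lambda u,v,z:(R.T@(ray(s,210+u/3.8,195+v/3.8,z)[:2]-o)*1000).round(1)
print('o',o)
for n,u,v,z in[('knob',117,97,.102),('block nw',88,74,.083),('block ne',152,72,.083),('plate L',113,190,.08),('plate R',134,190,.08),('notch',352,105,.041),('notch',275,107,.041),('rail end',462,105,.045),('bar end',439,200,.075),('tail',682,193,.075),('tail',682,193,.053),('trough end',690,200,.042),('jar',310,348,.068),('offcut',523,347,.042),('trough L',60,210,.042)]: print(n,J(u,v,z))
```

```text
o [0.47769263 0.00708388]
knob [ 56.5 154.7]
block nw [ 73.4 173.8]
block ne [ 73.6 137.3]
plate L [  6.6 160.8]
plate R [  6.2 148.9]
notch [57.8 24.1]
notch [57.9 69.9]
rail end [ 55.4 -41.3]
bar end [ -4.  -24.9]
tail [  -3.9 -165. ]
tail [  -1.7 -168.6]
trough end [  -4.9 -175. ]
jar [-86.2  51.3]
offcut [-88.8 -72.6]
trough L [-1.000e-01  1.977e+02]
```

```bash
python3 -m handwheel '[[-1,-1,1,0,0,0,0.81],[-1,-1,1,0,0,0,0.81],[-1,-1,1,0,0,0,0.81],[-1,-1,1,0,0,0,0.81],[-1,-1,1,0,0,0,0]]'
python3 -m handwheel '[[-1,-1,1,0,0,0,0],[-1,-1,1,0,0,0,0],[-1,-1,1,0,0,0,0],[-1,-1,1,0,0,0,0],[-1,0,1,0,0,0,0]]'
python3 - <<'E'
from h import *
s=pickle.load(open('top0.pkl','rb'))
print('grey jar top',ray(s,130,220,.13),'brown',ray(s,124,151,.1))
E
```

```text
clock: 0.72
tool_pos: [0.3456, -0.4789, 0.4044]
orientation: [180.0, -0.0, -177.8]
force: [1.1, -0.7, 0.5]
opening: 0.0431
gripper_force: 0.0
clock: 1.35
tool_pos: [0.4415, -0.35, 0.4039]
orientation: [180.0, -0.1, -177.7]
force: [-0.1, 0.9, -0.4]
opening: 0.0007
gripper_force: 0.0
grey jar top [0.52244644 0.38770298 0.13      ] brown [0.67781062 0.41980741 0.1       ]
```

```bash
A='';python3 -m handwheel '[[-1,-0.2,1,0,0,0,0],[-1,-0.2,1,0,0,0,0],[-1,-0.2,1,0,0,0,0],[-1,-0.2,1,0,0,0,0],[-1,-0.2,1,0,0,0,0]]' >/dev/null
python3 -m handwheel '[[-1,-0.2,1,0,0,0,0],[-1,-0.2,1,0,0,0,0],[-1,-0.2,1,0,0,0,0],[-1,-0.2,1,0,0,0,0],[-1,-0.2,1,0,0,0,0]]'>/dev/null
python3 -m handwheel '[[-1,-0.2,1,0,0,0,0],[-1,-0.2,1,0,0,0,0],[-1,-0.2,1,0,0,0,0],[-1,-0.2,1,0,0,0,0],[-1,-0.2,1,0,0,0,0]]'>/dev/null
python3 -m handwheel '[[-1,-0.2,1,0,0,0,0],[-1,-0.2,1,0,0,0,0],[-1,-0.2,1,0,0,0,0],[-1,-0.2,1,0,0,0,0],[-1,-0.2,1,0,0,0,0]]'>/dev/null
python3 -m handwheel '[[-1,-0.2,1,0,0,0,0],[-1,-0.1,1,0,0,0,0],[-1,0,0.6,0,0,0,0],[-1,0,0,0,0,0,0],[-1,0,0,0,0,0,0]]'
python3 - <<'E'
from plant import *
from h import *
p=get_obs()['tool_pos'];a=np.radians(2.2);R=np.array([[np.cos(a),-np.sin(a)],[np.sin(a),np.cos(a)]])
print('jig',R.T@(p[:2]-[.4777,.0071]),p[2])
E
```

```text
clock: 4.47
tool_pos: [0.5252, 0.2175, 0.4046]
orientation: [-180.0, -0.0, -177.7]
force: [-1.5, -0.6, 1.1]
opening: 0.0001
gripper_force: 0.0
jig [0.05549682 0.20840073] 0.40464067050613506
```

```bash
python3 -m handwheel '[[-1,-0.1,0,1,0,0,0],[-1,0,0,1,0,0,0],[-1,0,0,1,0,0,0],[-1,0,0,1,0,0,0],[-1,0,0,1,0,0,0]]'
python3 -m handwheel '[[-1,0,0,1,0,0,0],[-1,0,0,0.5,0,0,0],[-1,0,0,0,0,0,0]]'
cat > shot.py <<'E'
import sys
from plant import *
from h import *
n=sys.argv[1]; a=snapshot('side')['color'][195:345,235:435]; b=snapshot('top')['color'][150:300,210:410]
cv2.imwrite('pics/%s.png'%n,np.hstack([cv2.resize(i[:,:,::-1],None,fx=2,fy=2,interpolation=cv2.INTER_CUBIC) for i in(a,b)]))
E
python3 shot.py s1
```

```text
clock: 5.1
tool_pos: [0.5278, 0.217, 0.2792]
orientation: [180.0, 0.0, -177.8]
force: [0.1, -0.2, -0.1]
opening: 0.0007
gripper_force: 0.0
clock: 5.48
tool_pos: [0.5278, 0.2173, 0.2417]
orientation: [-179.9, -0.1, -177.8]
force: [-0.9, 0.1, 0.4]
opening: 0.0003
gripper_force: 0.0
```

View pics/s1.png

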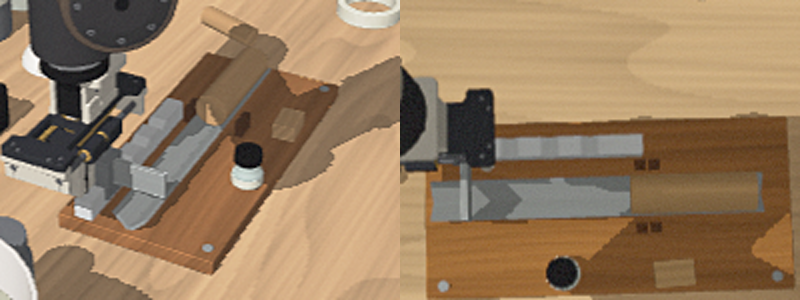

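The left half (side view) shows the fingertips behind the stop, with its plate at about (150,178) there. The right half (top view) shows the gripper body over the stop at (465,130), clear of the grey jar. I push towards -y.

```bash
for i in 1 ; do python3 -m handwheel '[[-1,0,-0.3,0,0,0,0],[-1,0,-0.3,0,0,0,0],[-1,0,-0.2,0,0,0,0],[-1,0,0,0,0,0,0]]'; done
python3 -m handwheel '[[-1,0,-0.2,0,0,0,0],[-1,0,-0.2,0,0,0,0],[-1,0,0,0,0,0,0]]'
python3 - <<'E'
from plant import *
from h import *
s=snapshot('top');cv2.imwrite('x.png',s['color'][:,:,::-1]);pickle.dump(s,open('x.pkl','wb'))
a=np.radians(2.2);R=np.array([[np.cos(a),-np.sin(a)],[np.sin(a),np.cos(a)]])
for z in(.08,):
  for x in(0,-.04,-.07):
    # grey plate profile along jig y at x
    l=[]
    for y in np.arange(.17,.04,-.002):
        X=np.append(R@[x,y]+[.4777,.0071],z);u=px(s,X);l.append(int(s['color'][int(round(u[1])),int(round(u[0]))].mean()))
    print(x,l)
E
```

```text
clock: 6.08
tool_pos: [0.5286, 0.1974, 0.2424]
orientation: [180.0, 0.0, -177.8]
force: [-0.2, -0.1, -0.5]
opening: 0.0005
gripper_force: 0.0
clock: 6.45
tool_pos: [0.5291, 0.1875, 0.2422]
orientation: [-180.0, 0.0, -177.7]
force: [0.2, 1.4, 0.4]
opening: 0.0006
gripper_force: 0.4
0 [133, 133, 133, 135, 133, 130, 134, 133, 132, 132, 147, 164, 166, 174, 174, 90, 80, 124, 135, 138, 134, 134, 136, 131, 112, 101, 98, 101, 101, 101, 101, 103, 102, 103, 99, 103, 104, 100, 100, 102, 105, 105, 106, 134, 138, 139, 139, 134, 136, 138, 141, 135, 137, 137, 137, 139, 133, 137, 138, 137, 138, 138, 138, 135, 136]
-0.04 [108, 109, 110, 111, 111, 108, 110, 109, 107, 108, 109, 105, 111, 110, 115, 112, 107, 106, 106, 108, 110, 105, 107, 110, 107, 105, 105, 105, 106, 101, 103, 102, 102, 102, 99, 99, 106, 103, 103, 106, 107, 106, 105, 108, 105, 109, 109, 105, 106, 108, 110, 106, 105, 107, 107, 107, 104, 105, 102, 104, 104, 105, 101, 103, 105]
-0.07 [106, 110, 108, 111, 109, 114, 114, 111, 106, 109, 105, 107, 102, 105, 109, 108, 108, 107, 108, 108, 106, 106, 105, 108, 105, 111, 109, 111, 110, 112, 112, 109, 110, 112, 107, 110, 110, 109, 111, 114, 110, 114, 107, 114, 112, 113, 114, 111, 112, 115, 115, 112, 113, 113, 94, 104, 68, 32, 38, 36, 39, 48, 59, 93, 93]
```

```bash
cat > st.py <<'E'
from plant import *
from h import *
a=np.radians(2.2);R=np.array([[np.cos(a),-np.sin(a)],[np.sin(a),np.cos(a)]]);o=np.array([.4777,.0071])
def prof(s,xs,ys,z):
    g=cv2.cvtColor(s['color'],cv2.COLOR_RGB2GRAY)
    P=np.array([[px(s,np.append(R@[x,y]+o,z)) for y in ys] for x in xs],np.float32)
    return cv2.remap(g,P[...,0],P[...,1],cv2.INTER_LINEAR).mean(0)
if __name__=='__main__':
    s=snapshot('top');ys=np.arange(.03,.17,.0005);p=prof(s,np.arange(-.01,.015,.003),ys,.08)
    b=ys[p>145];c=get_obs();t=R.T@(c['tool_pos'][:2]-o)
    print('plate',b.min() if len(b) else 0,b.max() if len(b) else 0,'tool',t.round(4),'F',R.T@c['force'][:2])
E
python3 st.py
python3 -m handwheel '[[-1,0,-0.2,0,0,0,0],[-1,0,-0.2,0,0,0,0],[-1,0,-0.2,0,0,0,0],[-1,0,-0.2,0,0,0,0],[-1,0,-0.2,0,0,0,0]]'; python3 st.py
```

```text
plate 0.1425000000000001 0.1490000000000001 tool [0.0583 0.1783] F [0.52849762 0.51729684]
clock: 7.18
tool_pos: [0.53, 0.1624, 0.2422]
orientation: [-180.0, 0.0, -177.7]
force: [-0.4, 4.0, 0.4]
opening: 0.0004
gripper_force: 1.6
plate 0.11800000000000008 0.12450000000000008 tool [0.0581 0.1526] F [-0.50847031 -0.80855049]
```

```bash
python3 -m handwheel '[[-1,0,-0.12,0,0,0,0],[-1,0,-0.12,0,0,0,0],[-1,0,0,0,0,0,0]]'|grep -E 'pos|force'; python3 st.py;python3 -m handwheel '[[-1,0,-0.12,0,0,0,0],[-1,0,0,0,0,0,0]]'|grep -E 'pos|force'; python3 st.py
```

```text
tool_pos: [0.5301, 0.1564, 0.2421]
force: [-0.4, -0.0, 0.3]
gripper_force: 0.0
plate 0.10800000000000007 0.11400000000000007 tool [0.0582 0.1474] F [-0.338814   -0.35680775]
tool_pos: [0.5303, 0.1537, 0.2421]
force: [0.5, -0.0, 0.3]
gripper_force: 0.0
plate 0.10800000000000007 0.11400000000000007 tool [0.0582 0.1445] F [-0.56614472  0.44360321]
```

```bash
python3 -m handwheel '[[-1,0,-0.12,0,0,0,0],[-1,0,0,0,0,0,0]]'|grep -E 'pos|force'; python3 st.py
```

```text
tool_pos: [0.5305, 0.1514, 0.2422]
force: [-1.6, 4.1, -0.7]
gripper_force: 2.4
plate 0.10750000000000007 0.11400000000000007 tool [0.0583 0.1423] F [-0.91482213  4.62363401]
```

```bash
python3 -m handwheel '[[-1,0,-0.12,0,0,0,0],[-1,0,-0.12,0,0,0,0],[-1,0,-0.12,0,0,0,0],[-1,0,0,0,0,0,0]]'|grep -E 'pos|force'; python3 st.py;python3 -m handwheel '[[-1,0,-0.15,0,0,0,0],[-1,0,-0.15,0,0,0,0],[-1,0,0,0,0,0,0]]'|grep -E 'pos|force'; python3 st.py
```

```text
tool_pos: [0.5308, 0.1427, 0.2422]
force: [-0.7, 4.6, -0.2]
gripper_force: 2.2
plate 0.09900000000000006 0.10550000000000007 tool [0.0583 0.1334] F [-0.7341663   5.06664499]
tool_pos: [0.5312, 0.1339, 0.2422]
force: [0.4, 0.3, -0.1]
gripper_force: 0.4
plate 0.08850000000000005 0.09650000000000006 tool [0.0583 0.1247] F [-0.57426334  0.06488924]
```

```bash
python3 -m handwheel '[[-1,0,-0.15,0,0,0,0],[-1,0,-0.15,0,0,0,0],[-1,0,-0.15,0,0,0,0],[-1,0,-0.15,0,0,0,0],[-1,0,0,0,0,0,0]]'|grep -E 'pos|force'; python3 st.py
```

```text
tool_pos: [0.5315, 0.1186, 0.2421]
force: [0.1, -0.6, -0.3]
gripper_force: 0.0
plate 0.07250000000000004 0.07950000000000004 tool [0.0581 0.1095] F [ 0.59118853 -1.62108463]
```

```bash
python3 -m handwheel '[[-1,0,-0.1,0,0,0,0],[-1,0,-0.1,0,0,0,0],[-1,0,0,0,0,0,0]]'|grep -E 'pos|force'; python3 st.py
```

```text
tool_pos: [0.5319, 0.1141, 0.2421]
force: [-0.1, 0.7, 0.6]
gripper_force: 0.0
plate 0.06250000000000003 0.06900000000000003 tool [0.0583 0.105 ] F [0.38178882 0.16784589]
```

```bash
python3 -m handwheel '[[-1,0,0.4,0,0,0,0],[-1,0,0,-1,0,0,0],[-1,0,0,-1,0,0,0],[-1,0,0,-0.8,0,0,0],[-1,0,0,0,0,0,0]]'|grep -E 'pos|force'
python3 -m handwheel '[[-1,0.4,-1,0,0,0,0],[-1,0.4,-1,0,0,0,0],[-1,0.4,-1,0,0,0,0],[-1,0.4,-1,0,0,0,0],[-1,0.4,-1,0,0,0,0]]' >/dev/null
python3 -m handwheel '[[-1,0.32,-1,0,0,0,0],[-1,0,-1,0,0,0,0],[-1,0,-1,0,0,0,0],[-1,0,-1,0,0,0,0],[-1,0,-1,0,0,0,0]]' >/dev/null
python3 -m handwheel '[[-1,0,-1,0,0,0,0],[-1,0,-1,0,0,0,0],[-1,0,-0.7,0,0,0,0],[-1,0,0,0,0,0,0],[-1,0,0,0,0,0,0]]'|grep -E 'pos|force'; python3 st.py; python3 shot.py s2
```

```text
tool_pos: [0.5319, 0.1252, 0.3138]
force: [0.5, 0.0, -1.0]
gripper_force: 0.0
tool_pos: [0.4857, -0.1952, 0.312]
force: [1.3, 0.1, 0.5]
gripper_force: 0.0
plate 0.06700000000000003 0.07800000000000004 tool [ 0.0004 -0.2022] F [-0.58764124  0.74964823]
```

View pics/s2.png

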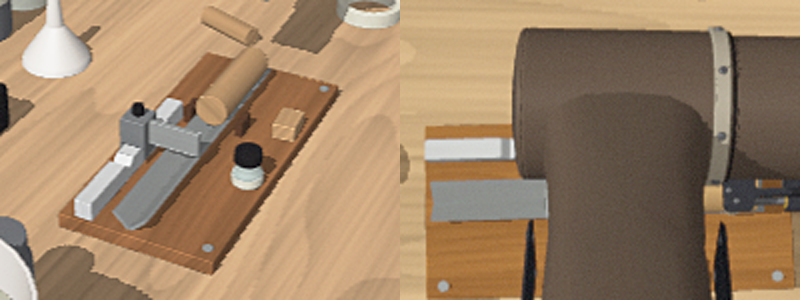

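The side half shows the stop with its knob at (138,108), sitting at the middle notch, with the bar end at (210,105) well short of it. In the top half the arm hides the stop. Next I lower behind the bar's tail.

```bash
python3 -m handwheel '[[-1,0,0,1,0,0,0],[-1,0,0,1,0,0,0],[-1,0,0,1,0,0,0],[-1,0,0,0.44,0,0,0],[-1,0,0,0,0,0,0]]'|grep -E 'pos|force'
python3 -m handwheel '[[-1,0,0.2,0,0,0,0],[-1,0,0.2,0,0,0,0],[-1,0,0.2,0,0,0,0],[-1,0,0.2,0,0,0,0],[-1,0,0.2,0,0,0,0]]'|grep -E 'pos|force'
python3 shot.py s3
```

```text
tool_pos: [0.4861, -0.1949, 0.2258]
force: [-0.2, -0.1, 0.7]
gripper_force: 0.0
tool_pos: [0.4852, -0.17, 0.2264]
force: [0.1, -2.7, 1.2]
gripper_force: 1.2
```

View pics/s3.png

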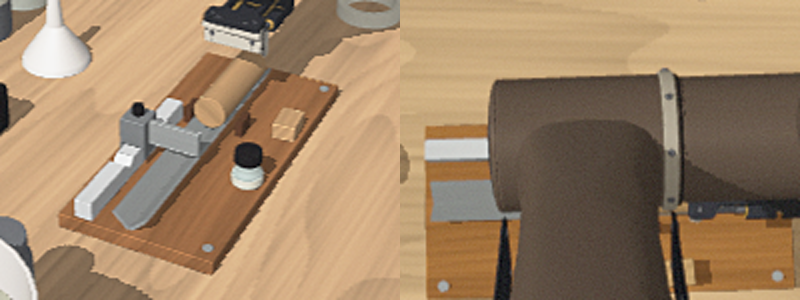

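Side half: the gripper stands behind the bar, whose near end is at (210,108). A force of 2.7 N shows contact, so I push the bar on.

```bash
python3 -m handwheel '[[-1,0,0.2,0,0,0,0],[-1,0,0.2,0,0,0,0],[-1,0,0.2,0,0,0,0],[-1,0,0.2,0,0,0,0],[-1,0,0.2,0,0,0,0]]'|grep -E 'pos|force'
python3 -m handwheel '[[-1,0,0.2,0,0,0,0],[-1,0,0.2,0,0,0,0],[-1,0,0.2,0,0,0,0],[-1,0,0.2,0,0,0,0],[-1,0,0.2,0,0,0,0]]'|grep -E 'pos|force'
python3 -m handwheel '[[-1,0,0.2,0,0,0,0],[-1,0,0.2,0,0,0,0],[-1,0,0.2,0,0,0,0],[-1,0,0.2,0,0,0,0],[-1,0,0,0,0,0,0]]'|grep -E 'pos|force'
python3 st.py; python3 shot.py s4
```

```text
tool_pos: [0.4841, -0.1449, 0.2262]
force: [1.4, -1.5, 0.6]
gripper_force: 1.3
tool_pos: [0.4831, -0.1199, 0.2262]
force: [-0.0, -3.4, 2.1]
gripper_force: 1.4
tool_pos: [0.4822, -0.0998, 0.226]
force: [0.1, 0.1, -0.5]
gripper_force: 0.1
plate 0 0 tool [ 0.0003 -0.1071] F [-0.48534189 -0.11232662]
```

View pics/s4.png

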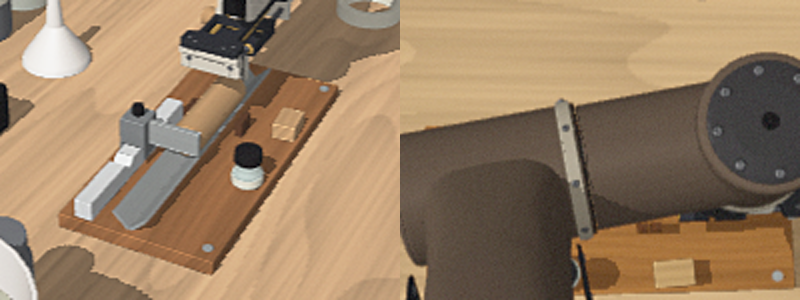

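Side half: the bar's end is now behind the plate at (190,125), with about 13 mm left by calculation; the knob is still down at (138,108). I creep on, watching the force.

```bash
python3 -m handwheel '[[-1,0,0.1,0,0,0,0],[-1,0,0.1,0,0,0,0],[-1,0,0.1,0,0,0,0],[-1,0,0,0,0,0,0]]'|grep -E 'pos|force'
python3 -m handwheel '[[-1,0,0.06,0,0,0,0],[-1,0,0.06,0,0,0,0],[-1,0,0,0,0,0,0]]'|grep -E 'pos|force'
```

```text
tool_pos: [0.482, -0.0925, 0.2262]
force: [-0.7, 0.7, -0.6]
gripper_force: 0.0
tool_pos: [0.4819, -0.09, 0.2262]
force: [1.5, -4.2, -0.0]
gripper_force: 2.2
```

```bash
python3 -m handwheel '[[-1,0,0.06,0,0,0,0]]'|grep -E 'pos|force'; python3 -m handwheel '[[-1,0,0,0,0,0,0]]'|grep -E 'pos|force'
```

```text
tool_pos: [0.4818, -0.0891, 0.2263]
force: [0.8, -14.0, 1.7]
gripper_force: 7.4
tool_pos: [0.4817, -0.0891, 0.2263]
force: [1.1, -10.0, 1.1]
gripper_force: 5.4
```

The force jumped to 10–14 N, so the bar has met the stop. I back off at once.

```bash
python3 -m handwheel '[[-1,0,-0.04,0,0,0,0],[-1,0,0,0,0,0,0]]'|grep -E 'pos|force'; python3 -m handwheel '[[-1,0,-0.2,0,0,0,0],[-1,0,-0.4,0,0,0,0],[-1,0,-0.6,0,0,0,0],[-1,0,0,0,0,0,0]]'|grep -E 'pos|force'
python3 - <<'E'
from plant import *
from h import *
s=snapshot('side');pickle.dump(s,open('s5.pkl','wb'))
cv2.imwrite('pics/s5.png',cv2.resize(s['color'][225:325,260:400,::-1],None,fx=5.7,fy=5.7,interpolation=cv2.INTER_CUBIC))
E
```

```text
tool_pos: [0.4818, -0.0898, 0.2262]
force: [1.4, -6.6, 0.4]
gripper_force: 3.2
tool_pos: [0.4831, -0.1204, 0.2261]
force: [-0.2, 0.3, 0.1]
gripper_force: 0.0
```

View pics/s5.png

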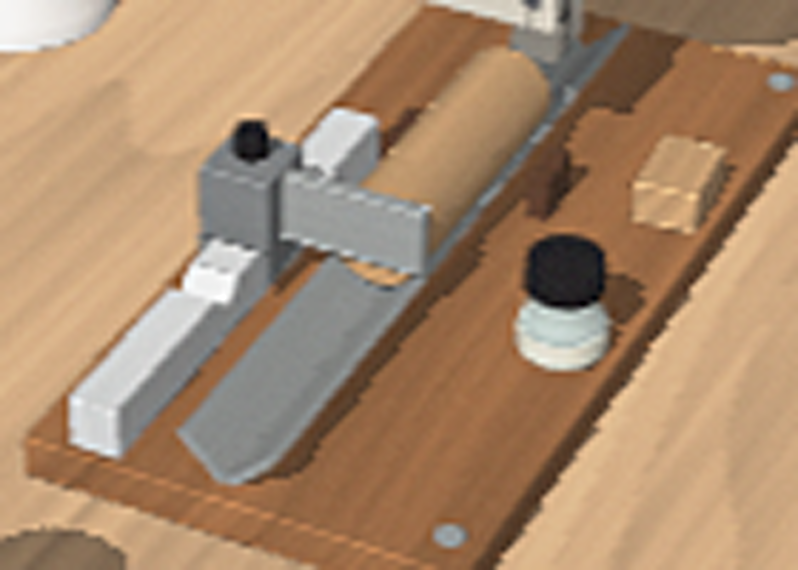

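Side crop: the bar's end lies against the plate at (380,230) and the knob is still low at (250,140). I raise the arm and clear it for a check from the top.

```bash
python3 -m handwheel '[[-1,0,-0.5,-1,0,0,0],[-1,0,0,-1,0,0,0],[-1,0,0,-1,0,0,0],[-1,0,0,-1,0,0,0],[-1,0,0,-1,0,0,0]]'|grep -E 'force'
python3 -m handwheel '[[-1,0,-1,-1,0,0,0],[-1,0,-1,-1,0,0,0],[-1,0,-1,0,0,0,0],[-1,0,-1,0,0,0,0],[-1,0,-1,0,0,0,0]]'>/dev/null
python3 -m handwheel '[[-1,0.3,-1,0,0,0,0],[-1,0.3,-1,0,0,0,0],[-1,0.3,-1,0,0,0,0],[-1,0.3,-1,0,0,0,0],[-1,0.3,-1,0,0,0,0]]'>/dev/null
python3 -m handwheel '[[-1,0.5,-1,0,0,0,0],[-1,0.5,-1,0,0,0,0],[-1,0.5,-1,0,0,0,0],[-1,0.5,-1,0,0,0,0],[-1,0,0,0,0,0,0]]'|grep -E 'clock|pos|force'
python3 st.py
python3 - <<'E'
from plant import *
from h import *
s=snapshot('top')
cv2.imwrite('pics/s6.png',cv2.resize(s['color'][195:315,210:420,::-1],None,fx=3.8,fy=3.8,interpolation=cv2.INTER_CUBIC))
E
```

```text
force: [0.2, 0.4, -0.1]
gripper_force: 0.0
clock: 20.78
tool_pos: [0.4091, -0.4862, 0.4005]
force: [-0.3, 1.3, -0.4]
gripper_force: 0.0
plate 0.06300000000000003 0.06750000000000003 tool [-0.087  -0.4895] F [0.31930206 0.32479109]
```

View pics/s6.png

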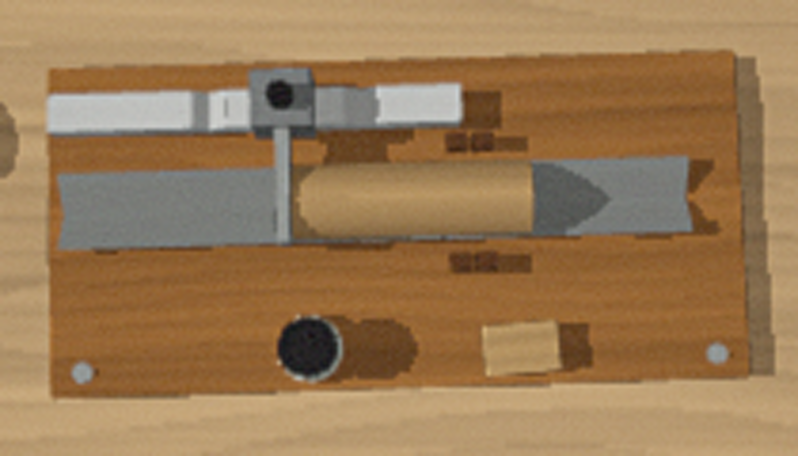

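Top crop: the knob at (280,94) is over the middle notch, and the bar spans 291 to 534 with its end at the plate's edge (290). The jar and off-cut have not moved. I hand in.

```bash
python3 -c "
from plant import *
print(close_job())"
```

```text
the job is handed in; nothing more can be done
None
```

The job is handed in: the stop's pin is in the middle notch and the bar's end is against the stop, as far as the cameras show. The push force briefly reached 14 N when the bar met the stop. The stop still reads at the middle notch, and I saw none of the other things move.

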